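Fit the matching camera adapter to a microscope's sloping port

TASK

Of the three camera adapters lying on the bench, take the one whose bolt holes match the four studs on the microscope head's sloping port, and seat it over the studs, flat and fully home with its collar outwards. Then swing the clamp lever all the way round to its stop, so that its finger lies over the adapter, and let go. Leave the other two adapters, the beaker, the dish and the controller where they are.

Things in the scene. Friction and masses are not known exactly. Their poses are not given: they have to be found in the camera images.
- port_center (a point): Centre, at the surface, of the dark steel stud plate (92 x 92 mm) fixed on the white microscope head, 85 mm above the bench. z: its normal; it slopes 30 degrees, facing up and roughly towards the robot. x: up the slope, y: level. Four steel studs, 7 mm diameter, 12 mm tall, the last 3.5 mm tapered to 2.5 mm, stand at x = +-26 mm, y = +-18 mm. A focus knob sticks out on the -y side, below the plate.
- adapter_a_center (a point): Adapter with four 11 mm through holes in an oblong, at x = +-26 mm, y = +-18 mm. Aluminium, about 180 g: a 76 x 76 mm plate 8 mm thick lying flat, with a solid round collar (30 mm diameter, 38 mm tall, dark disc on top) on its middle; 46 mm tall in all. The point is on the collar's axis, 23 mm above the underside; z points out of the collar, x and y along the sides. Best held near the collar's top.
- adapter_b_center (a point): Adapter with four 11 mm through holes in a square, at x = +-22 mm, y = +-22 mm. Aluminium, about 180 g: a 76 x 76 mm plate 8 mm thick lying flat, with a solid round collar (30 mm diameter, 38 mm tall, dark disc on top) on its middle; 46 mm tall in all. The point is on the collar's axis, 23 mm above the underside; z points out of the collar, x and y along the sides. Best held near the collar's top.
- adapter_c_center (a point): Adapter with three 11 mm through holes in a triangle, at (x, y) = (27, 0), (-16, 25), (-16, -25) mm. Aluminium, about 180 g: a 76 x 76 mm plate 8 mm thick lying flat, with a solid round collar (30 mm diameter, 38 mm tall, dark disc on top) on its middle; 46 mm tall in all. The point is on the collar's axis, 23 mm above the underside; z points out of the collar, x and y along the sides. Best held near the collar's top.
- clamp (a joint): Clamp lever angle about the port's z, 0 to 1.57 rad. Found at 0 to 0.2: bar along the port's x, clear of the adapter's place, handle down the slope. Grows as the handle swings out, clockwise from above; at 1.57, its stop, the handle points to the port's +y and the 34 mm clamp finger lies over the adapter's edge, 2 mm above it when home. Needs about 1.5 N at the post; stays where left.
- clamp_grip (a point): On the axis of the clamp lever's black round handle post: 14 mm diameter, 48 mm tall, standing along the port's z. The point is 18 mm below the post's top, 28 mm above the lever's bar (12 mm wide, top 16 mm above the stud plate) and 44 mm above the stud plate. It circles the hinge at 48 mm radius.
- clamp_hinge (a point): Point on the lever's hinge axis at the height of the post's grip point: at (0, 56, 44) mm in the port's frame, axes those of the port.
- beaker_mid (a point): Glass beaker, bystander, 72 mm wide, 90 mm tall, open; point on its axis half-way up.
- petri_dish_mid (a point): Closed clear culture dish, bystander, 92 mm wide, 16 mm tall; point at its centre.
- controller_mid (a point): White joystick controller, bystander, 140 x 100 x 30 mm with a small joystick to 61 mm; point at its centre.
There are look-alikes about, which are no part of the job. Leave any blue or green look-alike of the part that bears adapter_a_center alone.

How it is judged:
By the outcome, as a careful person would: the job done as asked, in the order asked, and still so for the second after the job is handed in, with the robot touching nothing.
It also fails if it takes over 54 s, if anything falls off the work surface, if the arm or the gripper's body presses on something with over 40 N, if the wrist force passes 120 N, or if a joint passes its speed limit or range.

ROBOT

A 6-joint arm with a two-finger parallel gripper is mounted at the origin on the work surface. World frame = base frame: x ahead of the robot, y to its left, z up, the work surface at z = 0. Lengths are in mm, angles in rad, forces in N, time in s.
With the tool pointing down it reaches from about 325 to 775 mm from the base axis. Payload 9.3 kg.
Tool frame: the origin (TCP) lies at the very end of the fingers, on their centre line; the grasp point (between the pads) lies 19 mm behind it; z points along the fingers, y is the line along which they close (so a half turn about z gives the same grasp; the last joint's range is limited). The gripper opens to 85 mm and grips with 20 to 120 N. Pads are 22 mm wide; open, the fingers measure 114 mm over their backs; the gripper's body (76 mm by 85 mm) begins 54 mm behind the grasp point. The pads swing forward as they close: fully open they stand 13 mm farther back than shut.
Start: joints at [-1.255, 0.259, 0.021, 1.334, 0, 1.418], TCP at [248.492, -490.661, 231.279] pointing down, gripper open.
Joint ranges: [-3.04, 3.04], [-0.91, 1.82], [-1.04, 1.36], [-1.92, 1.95], [-1.52, 1.45], [-3.14, 3.14]. Speed limits (rad/s): [2.22, 2.22, 2.79, 3.14, 3.14, 3.14].

INTERFACE

Orientations are given as a rotation vector (axis times angle).
In Python, from bench import r, planner, eyes gives the robot as it stands. Calls block until the motion is done:
- r.movep(position, orientation): joint-space move of the TCP to a pose.
- r.servo_line(position, frame=None, speed=150, stop_force=None): straight line of the TCP; frame=None keeps the orientation; speed is the mean speed in mm/s. With stop_force (N) it stops when the force on the tool has changed by that much, and returns True; else False.
- r.move_j(angles): joint-space move.
- r.grip(opening, strength=None): finger opening in mm; strength is the grip in N (None keeps the last); returns when the fingers have stopped.
- r.dwell(seconds).
- planner.inverse_kinematics(position, orientation): joint angles nearest the present ones, or None.
- r.read_state(): the state.
- eyes.snapshot(name): name is "side" or "top"; returns the picture (420x560x3 uint8, red, green, blue); there is no depth.
- eyes.camera_params(name): a dict with "camera_matrix" (3x3 intrinsics, pixels), "D" ([k1, k2, p1, p2, k3] as OpenCV has them; the pictures are not rectified), "R" (3x3) and "t" (3): a world point X has camera coordinates R X + t. Camera axes: x right, y down, z forward; pixel columns grow to the right and rows downward; lengths in mm; the calibration is good to about 2 mm. A picture is of the moment at which its call begins. camera_params takes no time and is no camera call.
A pose or a line that the arm cannot do raises r.IKError and nothing moves.
- r.close_job(): hands the job in; it is judged then, once.
The state is a dict: "t": time; "joint_positions": joint angles; "joint_vel": joint speeds; "joint_torque": joint torques, N m; "ee_pos": TCP position; "tool_rot": TCP orientation; "wrist_force": force on the tool from outside, world axes, zero at the start; "wrist_torque": the same for the moment, N m; "grip_width": finger opening in mm; "grip_force": force on a finger pad.
Only numpy, scipy, OpenCV 4.12 (cv2) and the standard library are available. Lean on these libraries where they do the work, as an engineer would, in place of code of your own. Each camera call takes 0.05 s, during which the arm holds its last target. There are 200 camera calls.

## Working session

There is one attempt and no reset: what is moved stays moved. The work goes in short steps, each a Python script; the robot and the scene stay as the last script left them, time stands still between calls to the robot, and variables do not carry over. Pictures are saved under pics/ and viewed, at most 10 in all, crops included, and the job is handed in when it is done.

```bash
ls; mkdir -p pics
python3 - <<'E'
from bench import r, planner, eyes
import cv2, numpy as np
for n in ["side","top"]:
    im=eyes.snapshot(n); cv2.imwrite(f"pics/{n}0.png",im[:,:,::-1]); p=eyes.camera_params(n)
    cv2.imwrite(f"pics/{n}0x.png",cv2.resize(im[:,:,::-1],(800,600),interpolation=cv2.INTER_CUBIC))
    print(n,p, -np.array(p["R"]).T@np.array(p["t"]))
print(r.read_state())
E
```

```text
pics
side {'camera_matrix': array([[491.96285311,   0.        , 284.17975028],
       [  0.        , 491.96285311, 202.98152545],
       [  0.        ,   0.        ,   1.        ]]), 'D': array([-0.17024708,  0.        ,  0.        ,  0.        ,  0.        ]), 'R': array([[-0.7007396 , -0.71336736,  0.00842751],
       [-0.37782099,  0.36106086, -0.85257631],
       [ 0.60515726, -0.60061807, -0.5225348 ]]), 't': array([ 323.03919423,  318.86321761, 1190.83415409])} [-373.80236478  830.55310507  891.38509458]
top {'camera_matrix': array([[417.68848939,   0.        , 281.94696295],
       [  0.        , 417.68848939, 213.83841991],
       [  0.        ,   0.        ,   1.        ]]), 'D': array([-0.07684676,  0.        ,  0.        ,  0.        ,  0.        ]), 'R': array([[ 0.0195071 , -0.99980535,  0.00295411],
       [-0.99720626, -0.0196693 , -0.07206098],
       [ 0.07210506, -0.00154016, -0.99739585]]), 't': array([-107.30209394,  582.66500822, 1158.5858383 ])} [ 499.59045127  -94.03618893 1197.87310349]
{'t': 0.1, 'joint_positions': array([-1.25460472e+00,  2.59132517e-01,  2.08628831e-02,  1.33374879e+00,
        6.37446639e-06,  1.41820177e+00]), 'joint_vel': array([-0.00047913,  0.00120086,  0.00261077,  0.00100938,  0.00094844,
       -0.00106756]), 'joint_torque': array([ 5.68701609e-03, -5.56690228e+01,  3.45073557e+01,  1.14996970e-02,
       -1.36743629e-04, -1.01156016e-05]), 'ee_pos': array([ 248.41073586, -490.41535373,  230.73841067]), 'tool_rot': array([-3.05450210e+00, -7.29360371e-01,  1.46814052e-04]), 'wrist_force': array([ 0.15065424,  0.19634542, -0.07093584]), 'wrist_torque': array([-0.00913414,  0.01872699,  0.01595816]), 'grip_force': 0.0, 'grip_width': 85.395491397637}
```

View pics/top0x.png

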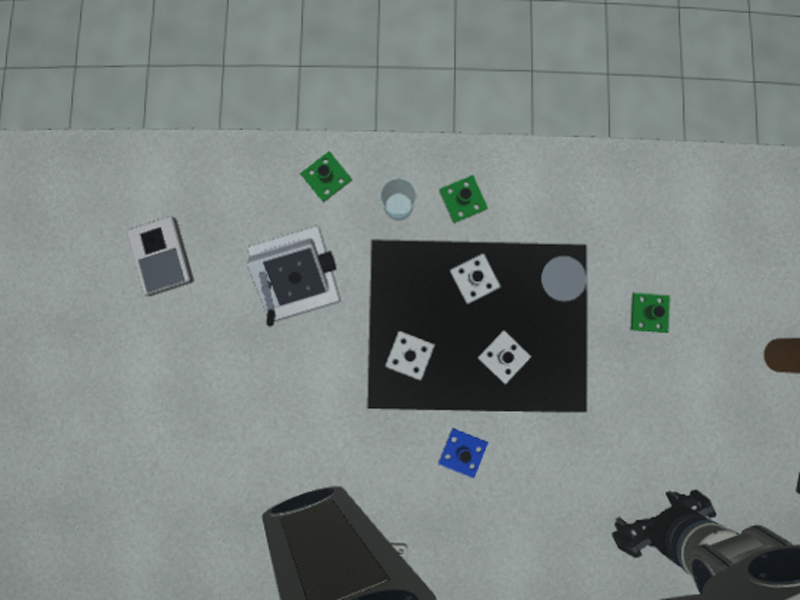

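View pics/side0x.png

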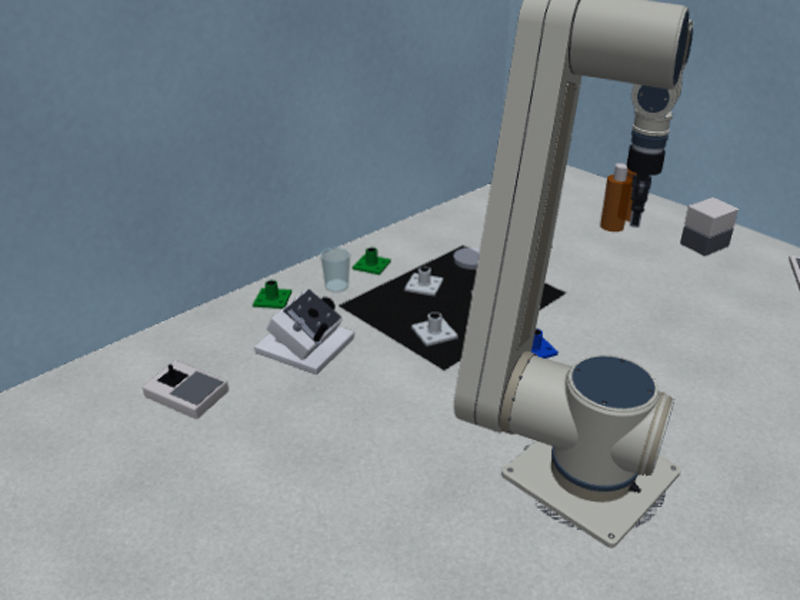

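Top view: white adapters at (475,278), (410,356), (505,357) in the 800x600 picture. The port is at (295,277) with the lever handle at (270,317). In the side view, the port is at (312,315) and the arm hides one adapter. Next I enlarge both views.

Run:
```python
import cv2, numpy as np
t=cv2.imread("pics/top0.png"); s=cv2.imread("pics/side0.png")
def c(im,x,y,w,h,W,H): return cv2.resize(im[y:y+h,x:x+w],(W,H),interpolation=cv2.INTER_CUBIC)
out=np.zeros((600,800,3),np.uint8)
out[:300,:400]=c(t,265,172,112,84+0,400,300) 
out[:300,:400]=c(t,265,172,112,100,400,300)
out[:300,400:800]=c(t,165,150,80,84,400,300)
out[300:,:400]=c(s,175,190,80,72,400,300)
out[300:,400:800]=c(s,280,175,60,75,400,300)
cv2.imwrite("pics/crop1.png",out)
```

```text
(no output)
```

View pics/crop1.png

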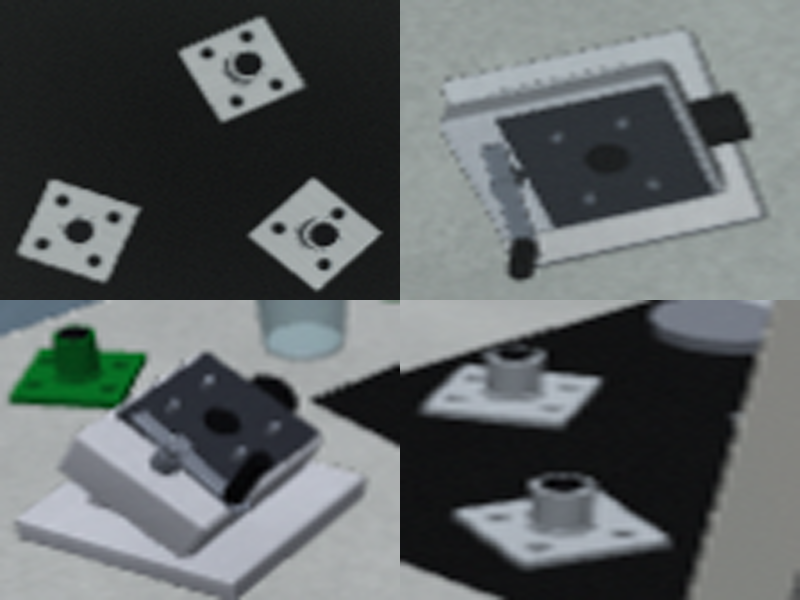

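Bottom right is the three-hole adapter, so the match is one of the other two. I will measure the holes, the port disc and the studs numerically.

```bash
cat > h.py <<'E'
import cv2, numpy as np
from scipy.spatial.transform import Rotation as R_
from bench import r, planner, eyes
P={n:eyes.camera_params(n) for n in("side","top")}
def ray(n,uv):
    p=P[n]; R=np.array(p["R"]); c=-R.T@np.array(p["t"])
    q=cv2.undistortPoints(np.array(uv,float).reshape(-1,1,2),p["camera_matrix"],p["D"])[:,0]
    d=np.c_[q,np.ones(len(q))]@R; return c,d/np.linalg.norm(d,axis=1)[:,None]
def on_z(n,uv,z):
    c,d=ray(n,uv); return c+d*((z-c[2])/d[:,2])[:,None]
def tri(uvt,uvs):
    (c1,d1),(c2,d2)=ray("top",uvt),ray("side",uvs); X=[];g=[]
    for a,b in zip(d1,d2):
        s=np.linalg.lstsq(np.c_[a,-b],c2-c1,rcond=None)[0]; p,q=c1+a*s[0],c2+b*s[1]; X.append((p+q)/2); g.append(np.linalg.norm(p-q))
    return np.array(X),np.array(g)
def proj(n,X):
    p=P[n]; return cv2.projectPoints(np.array(X,float).reshape(-1,3),cv2.Rodrigues(np.array(p["R"]))[0],np.array(p["t"]),p["camera_matrix"],p["D"])[0][:,0]
def blob(g,uv,w,sign):   # centroid of bright(+)/dark(-) blob near uv
    u,v=np.round(uv).astype(int); a=sign*g[v-w:v+w+1,u-w:u+w+1].astype(float)
    b=np.clip(a-(a.min()*.5+a.max()*.5) if sign<0 else a-(np.median(a)+.3*(a.max()-np.median(a))),0,None); y,x=np.mgrid[v-w:v+w+1,u-w:u+w+1]
    return np.array([(b*x).sum(),(b*y).sum()])/b.sum()
E
cat > m.py <<'E'
from h import *
t=cv2.imread("pics/top0.png"); s=cv2.imread("pics/side0.png"); gt=cv2.cvtColor(t,6); gs=cv2.cvtColor(s,6)
# adapters in top
x0,y0=262,170; k=8; g=gt[y0:290,x0:380]; G=cv2.resize(g,None,fx=k,fy=k,interpolation=cv2.INTER_CUBIC); m=(G>110).astype(np.uint8)
cs,hi=cv2.findContours(m,cv2.RETR_CCOMP,cv2.CHAIN_APPROX_NONE)
px=lambda q:(np.array(q)+.5)/k-.5+[x0,y0]
for i,c in enumerate(cs):
    if hi[0][i][3]<0 and 20000<cv2.contourArea(c)<80000:
        W=on_z("top",px(c[:,0]),8)[:,:2]
        rc=cv2.minAreaRect(W.astype(np.float32)); print("plate",np.round(rc[0],1),np.round(rc[1],1),round(rc[2],1),px(c[:,0]).mean(0).round(1))
        j=hi[0][i][2]
        while j>=0:
            A=cv2.contourArea(cs[j])
            if A>100:
                M=cv2.moments(cs[j]); q=px([M['m10']/A,M['m01']/A]); w=on_z("top",q,8)[0][:2]-rc[0]
                th=np.radians(rc[2]); print("   hole",round(A),q.round(1),(np.array([[np.cos(th),np.sin(th)],[-np.sin(th),np.cos(th)]])@w).round(1))
            j=hi[0][j][0]
T=lambda a:np.array([[165+(x-400)/5,150+y*.28] for x,y in a]); S=lambda a:np.array([[175+x/5,190+(y-300)*.24] for x,y in a])
# order: studs (+x+y),(+x-y),(-x-y),(-x+y)
ut=np.array([blob(gt,q,2,1) for q in T([(557,138),(622,124),(653,184),(590,198)])]); us=np.array([blob(gs,q,2,1) for q in S([(172,405),(208,380),(273,425),(237,452)])])
X,gap=tri(ut,us); print("studs\n",ut.round(1),us.round(1),X.round(1),gap.round(1))
L=np.array([[26,18,6],[26,-18,6],[-26,-18,6],[-26,18,6.]])
def fit(L,X):
    a,b=L.mean(0),X.mean(0); Q,rs=R_.align_vectors(X-b,L-a); return Q.as_matrix(),b-Q.as_matrix()@a,rs
for lab in [0]:
    Q,o,rs=fit(L,X); print(Q.round(3),o.round(1),rs)
ct=np.array([cv2.cornerSubPix(gt,q[None].astype(np.float32),(2,2),(-1,-1),(3,20,.01))[0] for q in T([(497,120),(667,83),(722,190)])])
cc=np.array([cv2.cornerSubPix(gs,q[None].astype(np.float32),(2,2),(-1,-1),(3,20,.01))[0] for q in S([(117,412),(205,352),(323,437)])])
Xc,gap=tri(ct,cc); print("corners",Xc.round(1),gap.round(1)); Lc=np.array([[46,46,0],[46,-46,0],[-46,-46,0.]])
Q,o,rs=fit(Lc,Xc); print(Q.round(3),o.round(1),rs)
dt=blob(gt,T([(607,158)])[0],6,-1); ds=blob(gs,S([(222,422)])[0],5,-1); print("disc",dt,ds,tri([dt],[ds]))
Q,o,rs=fit(np.r_[Lc,L],np.r_[Xc,X]); print("all",Q.round(3),o.round(1),rs, "up-slope yaw",np.degrees(np.arctan2(Q[1,2],Q[0,2]))+180,"tilt",np.degrees(np.arccos(Q[2,2])))
E
python3 m.py
```

```text
plate [ 487.4 -110.6] [77.  76.8] 70.1 [286.5 248.4]
   hole 856 [290.9 258.5] [-22.   22.1]
   hole 852 [276.4 252.8] [22.2 22. ]
   hole 3591 [286.7 248.5] [-0.7  0.1]
   hole 855 [296.4 244. ] [-21.8 -21.8]
   hole 824 [282.  238.4] [ 22.  -21.9]
plate [ 487.6 -299.5] [76.2 76.5] 47.4 [352.7 249.5]
   hole 848 [355.2 259.7] [-24.7  16.1]
   hole 851 [342.5 247.6] [25.  16.1]
   hole 3576 [355.2 249.8] [-5.3 -4.3]
   hole 1062 [349.6 249.4] [6.8 5.9]
   hole 859 [359.1 242.8] [  0.1 -26.7]
plate [ 644.  -239.1] [76.3 76.8] 27.6 [332.2 194.5]
   hole 809 [330.8 205.3] [-25.7  17.8]
   hole 792 [341.9 199.7] [-25.7 -18. ]
   hole 1066 [329.9 196.5] [-2.   8.4]
   hole 3508 [333.9 192.8] [ 2.3 -6.7]
   hole 752 [322.5 189.3] [26. 18.]
   hole 780 [333.5 183.7] [ 26.2 -17.7]
studs
 [[195.9 188.1]
 [208.9 184.1]
 [215.2 201.2]
 [202.5 205.2]] [[209.3 214.6]
 [216.4 208.5]
 [229.5 219.7]
 [222.7 225.8]] [[642.2 132.8 105.7]
 [653.1  98.2 106.6]
 [610.4  84.1  80.5]
 [599.4 118.5  80.1]] [0.1 0.5 1.1 0.4]
[[ 0.823 -0.304 -0.48 ]
 [ 0.273  0.952 -0.136]
 [ 0.498 -0.019  0.867]] [629.1 109.2  88. ] 0.3849671932888632
corners [[655.2 165.6 109.4]
 [683.5  75.2 106.9]
 [609.   49.5  59.8]] [0.5 2.4 2.1]
[[ 0.815 -0.321 -0.482]
 [ 0.269  0.947 -0.175]
 [ 0.513  0.013  0.859]] [631.8 107.1  84.4] 3.4023813997289265
disc [205.88453159 193.99673203] [218.83494208 218.78861004] (array([[629.10782018, 109.15211711,  86.25678075]]), array([0.54812082]))
all [[ 0.827 -0.322 -0.462]
 [ 0.268  0.947 -0.179]
 [ 0.495  0.025  0.868]] [630.1 108.5  86.6] 7.4505008886766575 up-slope yaw 21.22429974525579 tilt 29.71598169666158
```

Adapter A, with holes at ±26/±18, is the far right one at (644,-239), with its x axis at 27.6°. The port comes out at about (629,109,86) with a yaw of 18°. Next are the collar height from two views, the lever angle and the IK checks.

```bash
cat >> h.py <<'E'
yaw=np.radians(18.1); tl=np.radians(30)
Xp=np.array([np.cos(tl)*np.cos(yaw),np.cos(tl)*np.sin(yaw),np.sin(tl)]); Yp=np.array([-np.sin(yaw),np.cos(yaw),0]); Zp=np.cross(Xp,Yp)
Qp=np.c_[Xp,Yp,Zp]; Op=np.array([629.1,109.2,86.])
pw=lambda x,y,z:Op+Qp@np.array([x,y,z],float)
def tool(ydir,zdir): # rotvec with tool z, y
    z=zdir/np.linalg.norm(zdir); return R_.from_matrix(np.c_[np.cross(ydir,z),ydir,z]).as_rotvec()
E
python3 - <<'E'
from h import *
t=cv2.imread("pics/top0.png"); s=cv2.imread("pics/side0.png"); gt=cv2.cvtColor(t,6); gs=cv2.cvtColor(s,6)
X,g=tri([[333.9,192.8]],[blob(gs,(297.3,188),4,-1)]); print("collar top",X,g, "if z=46",on_z("top",[[333.9,192.8]],46))
bt=blob(gt,(189,222),6,-1); bs=blob(gs,(225,235),5,-1); X,g=tri([bt],[bs]); print("post",bt,bs,X,g,(Qp.T@(X[0]-Op)).round(1))
for a in (0,.1,.2): 
    q=pw(-48*np.cos(a),56+48*np.sin(a),40); print(a,q.round(1),proj("top",q),proj("side",q))
print("origin",proj("top",Op),proj("side",Op))
# IK
th=np.radians(27.6); q0=r.read_state()["joint_positions"]
for sg in(1,-1):
  for nm,yd_l,yd_p in(("x",[np.cos(th),np.sin(th),0],Xp),("y",[-np.sin(th),np.cos(th),0],Yp)):
    a=planner.inverse_kinematics([644,-239,17],tool(sg*np.array(yd_l),np.array([0,0,-1.])))
    b=planner.inverse_kinematics(pw(0,0,47),tool(sg*yd_p,-Zp)); print(sg,nm,*(None if v is None else np.round(v,2) for v in(a,b)))
  for a in np.linspace(0,1.57,4):
    for nm,yd in (("rad",np.array([-np.cos(a),np.sin(a),0])),("tan",np.array([np.sin(a),np.cos(a),0]))):
      v=planner.inverse_kinematics(pw(-48*np.cos(a),56+48*np.sin(a),25),tool(sg*Qp@yd,-Zp)); print("lev",sg,nm,round(a,2),None if v is None else np.round(v,2))
E
```

```text
collar top [[ 641.5853927  -239.73846527   53.84738017]] [4.8440789] if z=46 [[ 644.33799864 -239.06943309   46.        ]]
post [189.04470687 221.85364825] [223.14197858 233.52995441] [[553.68649994 151.39341551  91.27987689]] [1.02204111] [-48.1  63.5  33.9]
0 [553.2 143.3  96.6] [[191.49128916 221.86359155]] [[225.55914943 230.95108141]]
0.1 [551.9 147.9  96.8] [[189.73276289 222.31282293]] [[224.56700363 231.74784717]]
0.2 [551.  152.6  97.1] [[187.92873479 222.60303483]] [[223.4518769  232.43059576]]
origin [[205.95699173 194.08314412]] [[218.73845328 218.85165793]]
1 x [-0.48  0.61  0.02  0.99  0.    0.61] [-0.06  0.15 -0.54  0.38  0.18  1.24]
1 y [-0.48  0.61  0.02  0.99 -0.   -0.96] [-0.06  0.15 -0.54  0.38  0.18 -0.33]
lev 1 rad 0.0 [ 0.04  0.15 -0.69  0.22  0.14 -1.81]
lev 1 tan 0.0 [ 0.04  0.15 -0.69  0.22  0.14 -0.24]
lev 1 rad 0.52 [ 0.1   0.15 -0.68  0.22  0.11 -1.24]
lev 1 tan 0.52 [ 0.1   0.15 -0.68  0.22  0.11  0.33]
lev 1 rad 1.05 [ 0.14  0.16 -0.64  0.25  0.09 -0.67]
lev 1 tan 1.05 [ 0.14  0.16 -0.64  0.25  0.09  0.9 ]
lev 1 rad 1.57 [ 0.16  0.18 -0.58  0.3   0.08 -0.13]
lev 1 tan 1.57 [ 0.16  0.18 -0.58  0.3   0.08  1.44]
-1 x [-0.48  0.61  0.02  0.99  0.   -2.53] [-0.06  0.15 -0.54  0.38  0.18 -1.9 ]
-1 y [-0.48  0.61  0.02  0.99 -0.    2.18] [-0.06  0.15 -0.54  0.38  0.18  2.81]
lev -1 rad 0.0 [ 0.04  0.15 -0.69  0.22  0.14  1.33]
lev -1 tan 0.0 [ 0.04  0.15 -0.69  0.22  0.14  2.9 ]
lev -1 rad 0.52 [ 0.1   0.15 -0.68  0.22  0.11  1.9 ]
lev -1 tan 0.52 [ 0.1   0.15 -0.68  0.22  0.11 -2.81]
lev -1 rad 1.05 [ 0.14  0.16 -0.64  0.25  0.09  2.47]
lev -1 tan 1.05 [ 0.14  0.16 -0.64  0.25  0.09 -2.25]
lev -1 rad 1.57 [ 0.16  0.18 -0.58  0.3   0.08  3.01]
lev -1 tan 1.57 [ 0.16  0.18 -0.58  0.3   0.08 -1.7 ]
```

Run:
```python
from h import *
th=np.radians(27.6); o=tool(np.array([np.cos(th),np.sin(th),0]),np.array([0,0,-1.]))
c=np.array([644.1,-239.1])
r.movep([*c,120],o); r.grip(62)
print(r.servo_line([*c,16],speed=120,stop_force=12)); print(r.read_state()["ee_pos"].round(1))
r.grip(20,60); s=r.read_state(); print(s["grip_width"],s["grip_force"],s["ee_pos"].round(1))
r.servo_line([*c,200],speed=200)
o2=tool(Xp,-Zp); r.movep(pw(0,0,90),o2)
s=r.read_state(); print(s["t"],s["grip_width"],s["grip_force"],s["ee_pos"].round(1),pw(0,0,90),s["wrist_force"])
for n in("top","side"): cv2.imwrite(f"pics/{n}1.png",eyes.snapshot(n)[:,:,::-1])
t=cv2.imread("pics/top1.png")[140:230,150:250]; d=cv2.imread("pics/side1.png")[160:250,180:280]
cv2.imwrite("pics/crop2.png",cv2.resize(np.hstack([t,d]),(800,360),interpolation=cv2.INTER_CUBIC))
```

```text
False
[ 644.6 -239.3   16.8]
28.315894745231056 59.320823550224304 [ 644.5 -239.3   17. ]
5.9917 28.54249038562463 59.18723523616791 [587.2  94.6 164.2] [586.32679208  95.21956067 163.94228634] [ 0.03317959 -0.91360555 -2.08380824]
```

View pics/crop2.png

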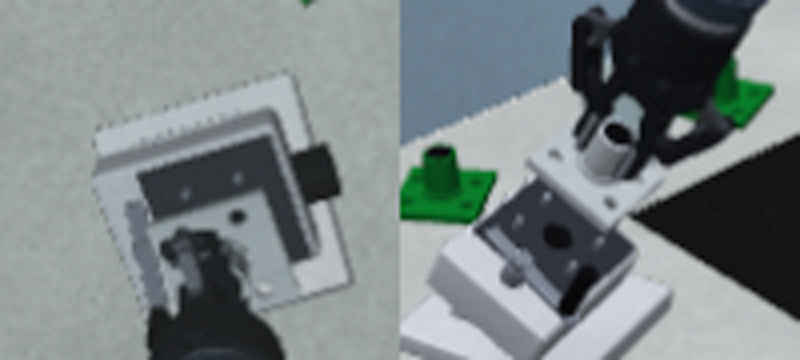

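Adapter A is held above the port. Top view: hole at (238,215). Side view: holes at (553,155) and (610,208). I check these against the predicted hole positions before lowering.

Run:
```python
from h import *
s=r.read_state(); loc=Qp.T@(s["ee_pos"]-Op); print("tcp in port",loc.round(2), s["t"])
Rt=R_.from_rotvec(s["tool_rot"]).as_matrix(); print("tool z in port",(Qp.T@Rt[:,2]).round(3),"tool y",(Qp.T@Rt[:,1]).round(3))
gt=cv2.imread("pics/top1.png",0); gs=cv2.imread("pics/side1.png",0)
un=lambda x,y,x0,y0:((x+.5)/4-.5+x0,(y+.5)/4-.5+y0)
def plane(n,uv,z):
    c,d=ray(n,[uv]); return Qp.T@(c+d[0]*((z-Zp@(c-Op))/(Zp@d[0]))-Op)
z=loc[2]-17+8
for n,g,p,h in(("top",gt,un(238,215,150,140),(26,-18)),("side",gs,un(153,155,180,160),(26,18)),("side",gs,un(210,208,180,160),(-26,18))):
    b=blob(g,p,3,-1); q=plane(n,b,z-1); print(n,np.round(p,1),b.round(2),q.round(2)[:2],"offset",(q[:2]-h).round(2),"rel tcp",(q[:2]-h-loc[:2]).round(2))
```

```text
tcp in port [ 0.7  -1.18 89.73] 6.0917
tool z in port [-0.    -0.001 -1.   ] tool y [ 1.    -0.001 -0.   ]
top [209.1 193.4] [208.88 193.78] [ 28.31 -18.63] offset [ 2.31 -0.63] rel tcp [1.61 0.55]
side [217.9 198.4] [218.19 198.09] [29.67 14.67] offset [ 3.67 -3.33] rel tcp [ 2.97 -2.15]
side [232.1 211.6] [231.96 211.21] [-25.56  18.94] offset [0.44 0.94] rel tcp [-0.26  2.12]
```

Run:
```python
import cv2, numpy as np
t=cv2.imread("pics/top1.png")[176:221,181:231]; d=cv2.imread("pics/side1.png")[180:225,206:256]
cv2.imwrite("pics/crop3.png",cv2.resize(np.hstack([t,d]),None,fx=8,fy=8,interpolation=cv2.INTER_CUBIC))
```

```text
(no output)
```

View pics/crop3.png

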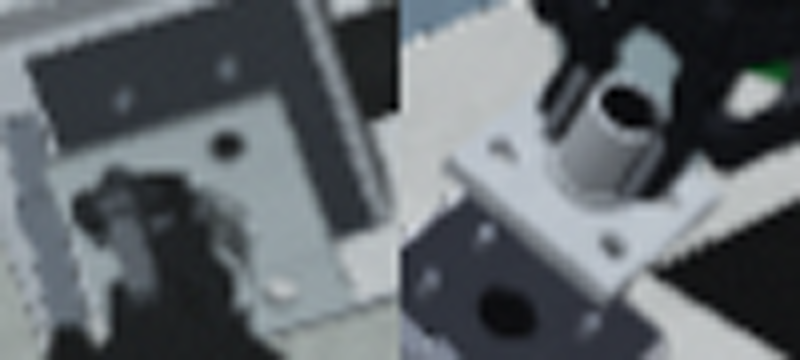

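Run:
```python
from h import *
s=r.read_state(); loc=Qp.T@(s["ee_pos"]-Op); z=loc[2]-17+8
def plane(n,uv,z):
    c,d=ray(n,[uv]); return Qp.T@(c+d[0]*((z-Zp@(c-Op))/(Zp@d[0]))-Op)
U=lambda x,y,x0,y0:((x+.5)/8-.5+x0,(y+.5)/8-.5+y0)
for n,p,h in(("top",U(227,145,181,176),(26,-18)),("top",U(280,288,181,176),(-26,-18)),("top",U(280,93,181,176),(38,-38)),("top",U(50,162,181,176),(38,38)),("side",U(103,150,206,180),(26,18)),("side",U(212,243,206,180),(-26,18)),("side",U(50,158,206,180),(38,38)),("side",U(206,290,206,180),(-38,38))):
    q=plane(n,p,z)[:2]; print(n,h,(q-h).round(2))
```

```text
top (26, -18) [ 2.88 -0.98]
top (-26, -18) [ 3.59 -1.02]
top (38, -38) [ 2.16 -1.91]
top (38, 38) [ 2.49 -3.78]
side (26, 18) [ 2.43 -2.27]
side (-26, 18) [ 2.8  -2.21]
side (38, 38) [ 0.35 -2.08]
side (-38, 38) [ 3.53 -2.52]
```

Offsets agree across views: the adapter sits about (+2.7,-1.7) mm from the port axis with negligible rotation. I will correct that, move close above the stud tips and look again.

Run:
```python
from h import *
lp=lambda:Qp.T@(r.read_state()["ee_pos"]-Op)
o2=tool(Xp,-Zp)
T=np.array([-2.0,0.4,35.]); r.servo_line(pw(*T),frame=o2,speed=60) if False else r.servo_line(pw(*T),speed=60,stop_force=15)
r.dwell(.3); print(lp().round(2)); e=T-lp(); print(e.round(2))
s=r.read_state(); print(s["t"],s["wrist_force"].round(1))
for n in("top","side"): cv2.imwrite(f"pics/{n}2.png",eyes.snapshot(n)[:,:,::-1])
t=cv2.imread("pics/top2.png")[176:221,181:231]; d=cv2.imread("pics/side2.png")[190:235,196:246]
cv2.imwrite("pics/crop4.png",cv2.resize(np.hstack([t,d]),None,fx=8,fy=8,interpolation=cv2.INTER_CUBIC))
```

```text
[-1.8   0.35 35.27]
[-0.2   0.05 -0.27]
7.4583 [ 0.3 -0.4 -1.3]
```

View pics/crop4.png

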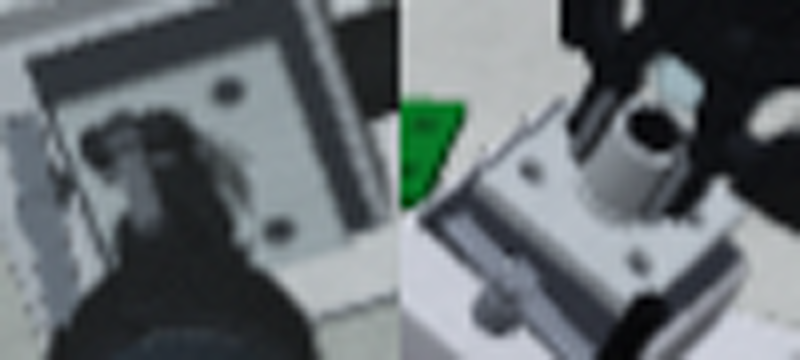

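Top view: holes at (228,91) and (280,230), plate corner at (279,38). Side view: holes at (533,171) and (641,262).

Run:
```python
from h import *
s=r.read_state(); loc=Qp.T@(s["ee_pos"]-Op); z=loc[2]-17+8
def plane(n,uv,z):
    c,d=ray(n,[uv]); return Qp.T@(c+d[0]*((z-Zp@(c-Op))/(Zp@d[0]))-Op)
U=lambda x,y,x0,y0:((x+.5)/8-.5+x0,(y+.5)/8-.5+y0)
g={n:cv2.imread(f"pics/{n}2.png",0) for n in("top","side")}
for n,p,h in(("top",U(228,91,181,176),(26,-18)),("top",U(280,230,181,176),(-26,-18)),("side",U(133,171,196,190),(26,18)),("side",U(241,262,196,190),(-26,18))):
    print(n,h,(plane(n,p,z)[:2]-h).round(2),(plane(n,blob(g[n],p,2,-1),z-1)[:2]-h).round(2))
```

```text
top (26, -18) [0.19 0.13] [-0.23  0.47]
top (-26, -18) [ 0.25 -0.21] [-0.01  0.49]
side (26, 18) [-0.94 -0.42] [0.05 0.03]
side (-26, 18) [-0.98 -0.99] [-0.51 -0.38]
```

Aligned within about 0.5 mm, so I seat it.

Run:
```python
from h import *
lp=lambda:Qp.T@(r.read_state()["ee_pos"]-Op)
print(r.servo_line(pw(-1.8,.4,12),speed=30,stop_force=20)); s=r.read_state(); print(lp().round(2),s["wrist_force"].round(1),(Qp.T@s["wrist_force"]).round(1),s["t"],s["grip_width"])
for n in("top","side"): cv2.imwrite(f"pics/{n}3.png",eyes.snapshot(n)[:,:,::-1])
t=cv2.imread("pics/top3.png")[176:221,181:231]; d=cv2.imread("pics/side3.png")[190:235,196:246]
cv2.imwrite("pics/crop5.png",cv2.resize(np.hstack([t,d]),None,fx=8,fy=8,interpolation=cv2.INTER_CUBIC))
```

```text
True
[-1.97  0.44 16.17] [-3.5 -1.7  5.2] [-0.7 -0.6  6.4] 8.175 28.402479263786635
```

View pics/crop5.png

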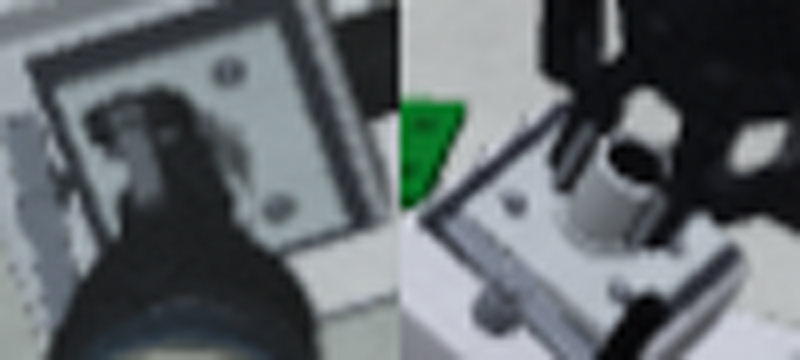

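The studs show through the visible holes and the plate is home, with the TCP 16.2 mm above the port plane. I release, then cage the post and swing the lever.

```bash
cat > lev.py <<'E'
from h import *
D=np.array([-1.9,.4,-.8]); lp=lambda:Qp.T@(r.read_state()["ee_pos"]-Op)-D
P_=lambda x,y,z:pw(*(np.array([x,y,z],float)+D))
hp=lambda a,z:P_(-48*np.cos(a),56+48*np.sin(a),z)
ho=lambda a:tool(Qp@np.array([np.sin(a),np.cos(a),0]),-Zp)
E
python3 - <<'E'
from lev import *
r.grip(48); r.servo_line(pw(-1.9,.4,95),speed=150)
a=.13; r.movep(hp(a,95),ho(a)); r.grip(32,20)
print(r.servo_line(hp(a,26),speed=80,stop_force=8), lp().round(1))
r.grip(19); s=r.read_state(); print(s["grip_width"],s["grip_force"],s["wrist_force"].round(1))
A=np.linspace(a,1.57,10)[1:]
for a in A:
    if r.servo_line(hp(a,26),frame=ho(a),speed=50,stop_force=15): print("stop at",a); break
s=r.read_state(); print(lp().round(1),s["t"],s["wrist_force"].round(1))
for n in("top","side"): cv2.imwrite(f"pics/{n}4.png",eyes.snapshot(n)[:,:,::-1])
t=cv2.imread("pics/top4.png")[165:240,160:260]; d=cv2.imread("pics/side4.png")[185:260,170:270]
cv2.imwrite("pics/crop6.png",cv2.resize(np.hstack([t,d]),None,fx=4,fy=4,interpolation=cv2.INTER_CUBIC))
E
```

```text
False [-47.4  62.2  26.3]
19.16540605810134 0.0 [-0.1  0.7  0.6]
[-1.000e-01  1.039e+02  2.600e+01] 14.8583 [ 0.5 -0.4 -0. ]
```

View pics/crop6.png

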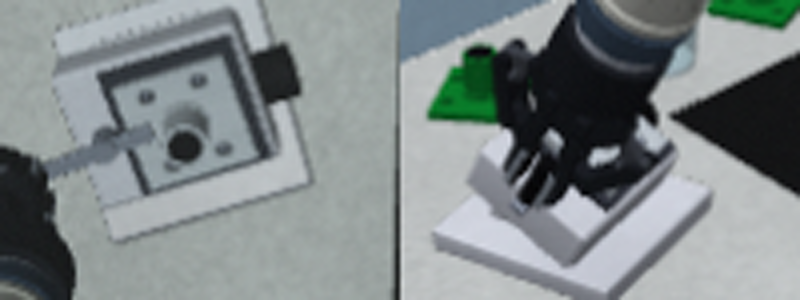

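The lever has followed and its finger lies over the adapter. Now I push on to the stop, with force sensing.

Run:
```python
from lev import *
x=r.servo_line(P_(9,104,26),speed=15,stop_force=10); s=r.read_state(); print(x,lp().round(1),(Qp.T@s["wrist_force"]).round(1))
r.servo_line(P_(lp()[0]-2.5,104,26),speed=30); r.grip(30); r.servo_line(P_(lp()[0],104,110),speed=120)
r.movep([430,300,320],tool(np.array([0,1.,0]),np.array([0,0,-1.])))
print(r.read_state()["t"])
for n in("top","side"): cv2.imwrite(f"pics/{n}5.png",eyes.snapshot(n)[:,:,::-1])
t=cv2.imread("pics/top5.png")[165:240,160:260]; d=cv2.imread("pics/side5.png")[185:260,170:270]
cv2.imwrite("pics/crop7.png",cv2.resize(np.hstack([t,d]),None,fx=4,fy=4,interpolation=cv2.INTER_CUBIC))
for a in(1.47,1.57): print(a,proj("top",pw(-48*np.cos(a),56+48*np.sin(a),62)),proj("top",pw(-48*np.cos(a),56+48*np.sin(a),16)))
```

```text
True [  3.5 104.4  25.5] [0.1 0.7 0.6]
17.75
1.47 [[167.4752031  216.59523983]] [[169.16849133 209.31359953]]
1.57 [[166.69267527 215.00976216]] [[168.4193001  207.77395286]]
```

View pics/crop7.png

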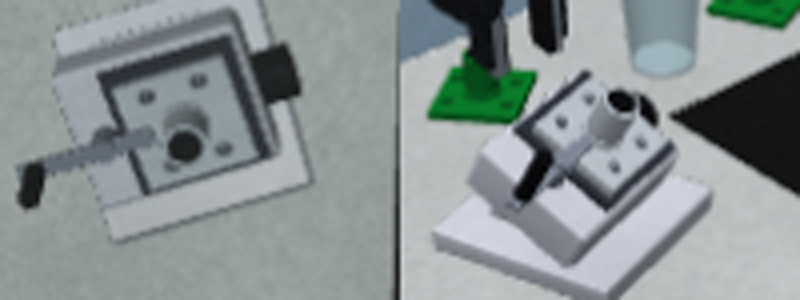

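The adapter is flat over the studs with the finger over its edge. The post's blob centre, about (167.4,211.4), matches the 1.57 rad prediction, and nothing is being touched.

```bash
python3 -c "
from bench import r
print(r.close_job())"
```

```text
the job is handed in; nothing more can be done
None
```

Job handed in: adapter A is seated on the studs, and the clamp lever was swung to its stop and released, with the robot clear at about 18 s; no verdict was returned.

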